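# Slide the order pad out over the table edge

### The arm

A 6-joint arm with a two-finger parallel gripper is mounted at the origin on the work surface; the furniture and walls round the work are solid. World frame = base frame: x ahead of the robot, y to its left, z up, the work surface at z = 0. Lengths are in m, angles in degrees, forces in N, time in s.
With the tool pointing down it reaches from about 0.325 to 1 m from the base axis. Payload 5.1 kg.
Tool frame: the origin (TCP) lies on the centre line of the jaws, within the pads' length; the fingertips stand 25 mm ahead of it and the grasp point (between the pads) lies 6 mm ahead of it; z points along the fingers, y is the line along which they close (so a half turn about z gives the same grasp; the last joint's range is limited). The gripper opens to 85 mm and grips with 20 to 120 N. Pads are 22 mm wide; open, the fingers measure 114 mm over their backs; the gripper's body (76 mm by 85 mm) begins 54 mm behind the grasp point. The pads swing forward as they close: fully open they stand 13 mm farther back than shut.
Start: joints at [-81.108, 7.093, 94.555, -0, 78.352, -4.733], TCP at [0.153, -0.632, 0.256] pointing down, gripper open.
Joint ranges: [-149.61, 149.61], [-58.7, 133.49], [1.44, 155.28], [-77.14, 257.14], [18.33, 153.61], [-166.67, 166.67]. Speed limits (degrees/s): [147.25, 147.25, 180, 180, 180, 180].

### API

Orientations are given as [roll, pitch, yaw] about the fixed x, y, z axes, in that order (R = Rz(yaw) Ry(pitch) Rx(roll)).
In Python, from bench import manip, vision, ticket gives the robot as it stands. Calls block until the motion is done:
- manip.move_to(position, orientation): joint-space move of the TCP to a pose.
- manip.line_to(position, rotation=None, velocity=0.15, force_limit=None): straight line of the TCP; rotation=None keeps the orientation; velocity is the mean speed in m/s. With force_limit (N) it stops when the force on the tool has changed by that much, and returns True; else False.
- manip.move_j(angles): joint-space move.
- manip.move_gripper(opening): opening from 0.0 (shut) to 1.0 (fully open); the grip force is fixed at half the most; returns when the fingers have stopped.
- manip.wait(seconds).
- manip.solve_ik(position, orientation): joint angles nearest the present ones, or None.
- manip.observe(): the state.
- vision.read_camera(name): name is "side" or "top"; returns the picture (420x560x3 uint8, blue, green, red); there is no depth.
- vision.calibration(name): a dict with "fx", "fy", "cx", "cy" (pixels), "R" (3x3) and "t" (3): a world point X has camera coordinates R X + t. Camera axes: x right, y down, z forward; pixel columns grow to the right and rows downward; lengths in m; the calibration is good to about 2 mm. A picture is of the moment at which its call begins. calibration takes no time and is no camera call.
A pose or a line that the arm cannot do raises manip.PlanningError and nothing moves.
- ticket.job_done(): hands the job in; it is judged then, once.
The state is a dict: "clock": time; "joints": joint angles; "qd": joint speeds; "effort": joint torques, N m; "position": TCP position; "tool_rot": TCP orientation; "wrist_force": force on the tool from outside, world axes, zero at the start; "torque": the same for the moment, N m; "finger_gap": opening from 0.0 (shut) to 1.0 (fully open); "grasp_force": force on a finger pad.
Only numpy, scipy, OpenCV 4.12 (cv2) and the standard library are available. Lean on these libraries where they do the work, as an engineer would, in place of code of your own. Each camera call takes 0.05 s, during which the arm holds its last target. There are 200 camera calls.

### The job

Get the spiral-bound order pad ready to be taken up in passing: first push the small roll of tape that lies between it and the table's right-hand edge out of the pad's way, leaving it lying flat on the table, then slide the pad to that edge until its end sticks out over it by about 5 cm, square to the edge. Only push or drag with the fingers: neither pad nor roll may be lifted or tipped, the roll must not end up touching the pad, and everything else stays where it is.

Things in the scene. Friction and masses are not known exactly. Their poses are not given: they have to be found in the camera images.
- pad: Spiral-bound notepad with a red cover, 148 x 98 mm and 8 mm thick (its wire binding is for looks only and rises to 12 mm), about 0.1 kg, lying flat and loose on the table. Origin at the middle of its underside; its x axis runs along its 148 mm length and points towards the table's right-hand edge (world -y, up to about 15 degrees off at the start), z up. It slides under a light push of about 1 N and can also be dragged by pressing on top.
- pad_lead (a point): The middle of the pad's leading short end (the end nearer the right-hand table edge), 74 mm along the pad's x axis from its origin, 4 mm above its underside. This end is to stick out over the edge.
- edge (a point): A point on the right-hand edge of the table top (world z = 0). The edge is straight, runs along world x over the whole work area (through this point's y) and faces world -y; beyond it there is nothing but the floor, 0.91 m below. The table's far edge lies at x = 0.67.
- small_tape: Small pale roll of tape, 61 mm in diameter and 19 mm high with a small hole in the middle, about 0.06 kg, lying flat and loose on the table between the pad and the right-hand edge. Origin at the centre of its underside, z up.
- cup_near_pad: Lidded portion cup, 56 mm in diameter, 32 mm high, loose, on the near side (smaller x) of the pad. Bystander. Origin at the centre of its underside.
- clip_near_pad: Black binder clip, 46 x 36 mm, 17 mm high, loose, near the pad, to its near left (smaller x, larger y). Bystander. Origin at the middle of its underside.
- portion_cup_2: Second lidded portion cup, 56 mm in diameter, 32 mm high, loose, on the left of the table. Bystander. Origin at the centre of its underside.
- flour_shaker: Steel flour shaker, 67 mm in diameter, 110 mm high, loose, on the left of the table. Bystander. Origin at the centre of its underside.
- round_tin: Round lidded tin, 68 mm in diameter, 87 mm high, fixed, at the far left of the table. Origin at the centre of its underside. Also on the table, fixed and well clear of the work: a 101 mm high mug at the near right (all of it at x below 0.33), and at the far left a spray bottle, a timer, a large ring of masking tape, a small card tin and a second binder clip (all at y above 0.14).
There are look-alikes about, which are no part of the job. What is meant by the small_tape is not blue or red, and is the larger of those in its own colour.

How it is judged:
By the outcome, as a careful person would: the job done as asked, in the order asked, and still so for the second after the job is handed in, with the robot touching nothing.
It also fails if it takes over 72 s, if anything falls off the work surface, if the arm or the gripper's body presses on something with over 40 N, if the wrist force passes 120 N, or if a joint passes its speed limit or range.

## Working session

There is one attempt and no reset: what is moved stays moved. The work goes in short steps, each a Python script; the robot and the scene stay as the last script left them, time stands still between calls to the robot, and variables do not carry over. Pictures are saved under pics/ and viewed, at most 10 in all, crops included, and the job is handed in when it is done.

```bash
mkdir -p pics; ls; python3 - <<'E'
from bench import manip, vision
import cv2, numpy as np
for n in("top","side"):
    cv2.imwrite(f"pics/{n}0.png",vision.read_camera(n)); c=vision.calibration(n); print(n,c)
print(manip.observe())
E
```

```text
pics
top {'fx': 491.7495697570022, 'fy': 491.7495697570022, 'cx': 286.34817833633394, 'cy': 200.31661009594234, 'R': array([[-0.00679954, -0.99987009,  0.01461411],
       [-0.98173698,  0.00389621, -0.19020336],
       [ 0.19012171, -0.01564051, -0.98163593]]), 't': array([-0.02888453,  0.46600382,  1.11663478])}
side {'fx': 487.60064273233377, 'fy': 487.60064273233377, 'cx': 270.5114485479355, 'cy': 216.2465203530773, 'R': array([[ 0.60721303,  0.79439523, -0.01511773],
       [ 0.38293482, -0.30926986, -0.87046716],
       [-0.69617042,  0.5227699 , -0.49199428]]), 't': array([-0.2632651 , -0.15666972,  1.70024732])}
{'clock': 0.1, 'joints': array([-8.11098719e+01,  7.13213704e+00,  9.46275704e+01,  2.56158417e-03,
        7.83519283e+01, -4.73089301e+00]), 'qd': array([ 0.06900643, -0.06098214, -0.11372581,  0.0933517 , -0.10008008,
       -0.03964997]), 'effort': array([ 5.76183102e-04, -4.24930537e+01, -3.66652358e+01, -6.71790303e-05,
        3.96340169e-03, -1.29574738e-05]), 'position': array([ 0.15299631, -0.63121016,  0.25513549]), 'tool_rot': array([-1.79888951e+02, -1.17065259e-02,  1.36204901e+01]), 'wrist_force': array([ 0.01403403, -0.39045715, -0.3894951 ]), 'torque': array([0.00424631, 0.0728544 , 0.08672623]), 'grasp_force': 0.0, 'finger_gap': 1.0021179311738369}
```

View pics/top0.png

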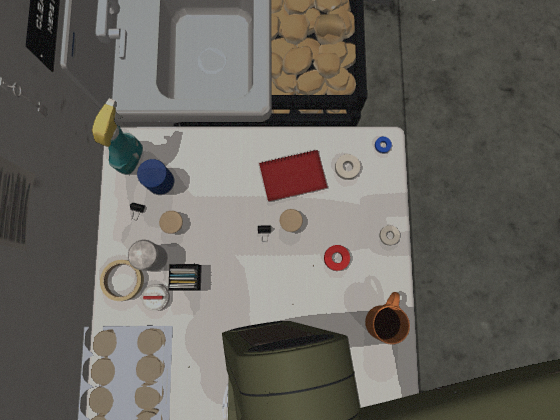

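View pics/side0.png

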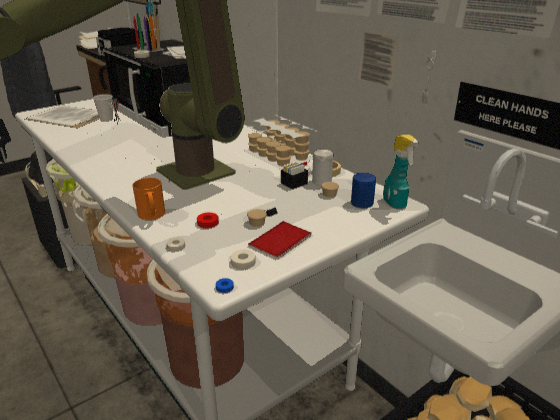

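The top view shows the red pad at (294,175), and the near cup and clip at (291,220) and (264,230). There are four rings: pale at (347,166), pale at (390,235), blue at (383,145) and red at (337,258). The larger pale one, at (347,166), lies between the pad and the edge and fits the description. I'll measure it and confirm it in an enlarged crop.

```bash
cat > h.py <<'E'
from bench import manip, vision, ticket
import cv2, numpy as np
def ray(cam,uv,z):
    c=vision.calibration(cam); R=c["R"]; o=-R.T@c["t"]
    d=R.T@np.array([(uv[0]-c["cx"])/c["fx"],(uv[1]-c["cy"])/c["fy"],1.])
    return o+d*(z-o[2])/d[2]
def proj(cam,X):
    c=vision.calibration(cam); p=c["R"]@np.asarray(X)+c["t"]
    return np.array([c["fx"]*p[0]/p[2]+c["cx"],c["fy"]*p[1]/p[2]+c["cy"]])
def red(im):
    b,g,r=[im[...,i].astype(int) for i in range(3)]
    m=((r>80)&(r>2.2*g)&(r>2.2*b)).astype(np.uint8)
    cs,_=cv2.findContours(m,cv2.RETR_EXTERNAL,cv2.CHAIN_APPROX_NONE)
    return cs
def pad(cam="top",z=.008,near=None):
    im=vision.read_camera(cam)
    cs=[c for c in red(im) if cv2.contourArea(c)>300]
    out=[]
    for c in cs:
        P=np.array([ray(cam,p,z)[:2] for p in c[:,0].astype(float)])
        (cx,cy),(w,h),a=cv2.minAreaRect((P*1000).astype(np.float32))
        box=cv2.boxPoints(((cx,cy),(w,h),a))
        e=[box[1]-box[0],box[2]-box[1]]; L=max(e,key=np.linalg.norm)
        L=L if L[1]<0 else -L
        out.append((cx/1e3,cy/1e3,max(w,h),min(w,h),np.degrees(np.arctan2(L[0],-L[1]))))
    return im,out   # angle>0: axis leans to +x
def near(cam,im,c,half=25,s=10):
    u,v=map(int,c); return cv2.resize(im[max(v-half,0):v+half,max(u-half,0):u+half],None,fx=s,fy=s,interpolation=cv2.INTER_CUBIC)
E
python3 - <<'E'
from h import *
for cam in("top","side"):
    im,o=pad(cam)
    for q in o: print(cam,"red",np.round(q,4))
for n,u,v,z in[("tape",347,166,.019),("pale2",390,235,.015),("blue",383,145,.015),("cup",291,220,.032),("clip",264,230,.015)]: print(n,ray("top",(u,v),z).round(4))
for n,u,v,z in[("tape",242,258,.019),("pale2",175,243,.015),("blue",224,285,.015),("cup",257,216,.032)]: print("side",n,ray("side",(u,v),z).round(4))
im=vision.read_camera("top"); g=cv2.cvtColor(im,cv2.COLOR_BGR2GRAY)
# edge
for v in (150,165,180,195,210,250,275): print(v,g[v,398:416], )
cv2.imwrite("pics/crop1.png",cv2.resize(im[120:260,250:420],None,fx=4,fy=4,interpolation=cv2.INTER_CUBIC))
E
```

```text
top red [ 0.3347 -0.1509 60.0109 57.1306 -0.3456]
top red [ 5.364000e-01 -4.800000e-02  1.476749e+02  9.744500e+01  1.309020e+01]
side red [ 5.385000e-01 -4.750000e-02  1.489449e+02  9.762330e+01  1.333410e+01]
tape [ 0.556  -0.1812  0.019 ]
pale2 [ 0.3859 -0.28    0.015 ]
blue [ 0.6107 -0.2731  0.015 ]
cup [ 0.4208 -0.0423  0.032 ]
clip [0.3995 0.0221 0.015 ]
side tape [ 0.5669 -0.1896  0.019 ]
side pale2 [ 0.3959 -0.2838  0.015 ]
side blue [ 0.6259 -0.2801  0.015 ]
side cup [ 0.4391 -0.0508  0.032 ]
150 [174 175 171 174 175 166 147  78  49  71  84  83  78  79  80  76  75  76]
165 [173 177 175 174 173 173 164 138  47  45  68  78  76  70  73  70  75  73]
180 [176 172 176 176 174 175 170 163 137  53  48  71  74  71  65  65  65  69]
195 [158 159 158 158 160 160 158 148 141 108  47  47  78  78  77  76  74  68]
210 [160 157 159 161 158 157 156 154 148 136 107  49  49  79  79  74  75  74]
250 [161 158 159 160 159 160 161 158 158 157 152 140 113  47  52  70  76  74]
275 [175 174 173 175 175 174 175 174 175 176 175 172 165 141  55  41  62  70]
```

View pics/crop1.png

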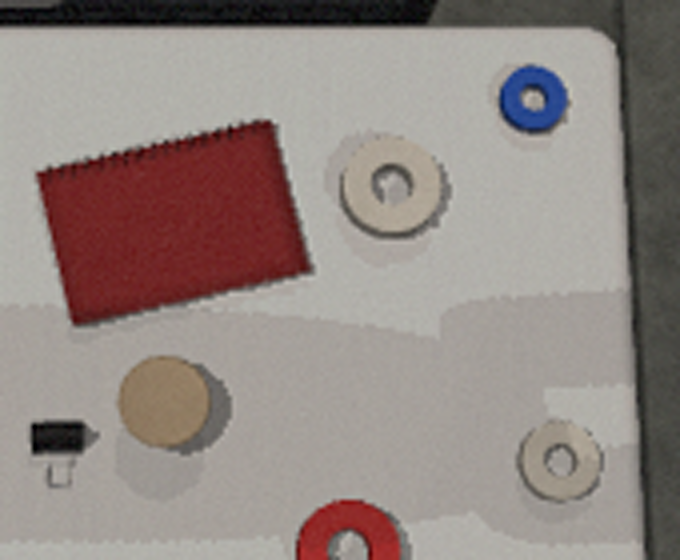

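The crop confirms it. The larger pale roll at top (347,166) is about 25 px across, which is about 61 mm. The other pale roll, at (390,235), is about 52 mm. The pad agrees in both views: centre (0.537,-0.048), 148 x 97 mm, about 13° off with its axis leaning to +x.

Plan: push the roll towards -x with two fingers as a cradle, to about (0.412,-0.19).

```bash
python3 - <<'E'
from h import *
for u,v in((405,150),(405.5,165),(406.5,180),(407.5,195),(408.3,210),(410.5,250),(412,275)): print("edge",ray("top",(u,v),0).round(4))
manip.move_gripper(0.41)
O=[180,0,0]
manip.move_to([.614,-.183,.10],O)
manip.line_to([.614,-.183,.045],velocity=.15)
print(manip.line_to([.614,-.183,.015],velocity=.03,force_limit=3))
s=manip.observe(); z=s["position"][2]; print(z,s["wrist_force"])
z+=.004
manip.line_to([.614,-.183,z],velocity=.05)
manip.line_to([.448,-.192,z],velocity=.06)
manip.line_to([.465,-.192,z],velocity=.08)
manip.line_to([.465,-.192,.12],velocity=.2)
manip.move_to([.50,.10,.12],[180,0,90])
im,o=pad()
for q in o: print(np.round(q,4))
print(manip.observe()["clock"])
cv2.imwrite("pics/crop2.png",cv2.resize(im[120:290,250:420],None,fx=3.5,fy=3.5,interpolation=cv2.INTER_CUBIC))
E
```

```text
edge [ 0.6022 -0.3313  0.    ]
edge [ 0.5633 -0.3305  0.    ]
edge [ 0.5248 -0.331   0.    ]
edge [ 0.4867 -0.3314  0.    ]
edge [ 0.4491 -0.3314  0.    ]
edge [ 0.351  -0.3314  0.    ]
edge [ 0.2912 -0.3317  0.    ]
True
0.024136572146510358 [-0.72375085  0.48347667  4.76615947]
[ 0.3341 -0.1515 59.6889 56.8196 44.0507]
[ 5.372000e-01 -4.950000e-02  1.440705e+02  9.700420e+01  1.300830e+01]
9.6917
```

View pics/crop2.png

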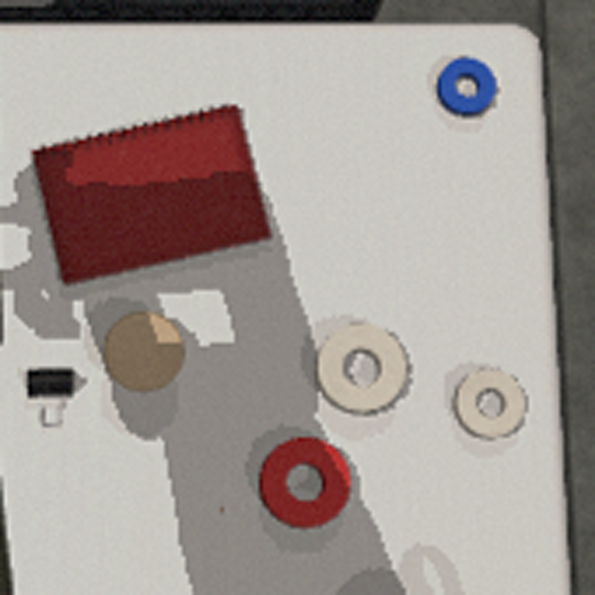

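The roll lies flat at crop (362,368), about (0.41,-0.197). It is clear of the pad, the red ring and the other pale roll. The edge is at y≈-0.331. Next I'll push the pad from its trailing end with two spread fingers, and stop short of the goal to check.

```bash
python3 - <<'E'
from h import *
manip.move_gripper(0.59)
manip.move_to([.525,.072,.08],[180,0,90])
manip.line_to([.525,.072,.045],velocity=.15)
print(manip.line_to([.525,.072,.010],velocity=.03,force_limit=3))
z=manip.observe()["position"][2]; print(z)
z+=.0025
manip.line_to([.525,.072,z],velocity=.05)
manip.line_to([.525,-.02,z],velocity=.05)
manip.line_to([.513,-.195,z],velocity=.05)
print(manip.observe()["wrist_force"])
im,o=pad("side")
for q in o: print(np.round(q,4))
im2,o=pad("top")
for q in o: print(np.round(q,4))
print(manip.observe()["clock"], manip.observe()["position"])
cv2.imwrite("pics/c3.png",np.hstack([cv2.resize(im2[110:280,250:420],(400,400)),cv2.resize(im[190:330,130:270],(400,400))]))
E
```

```text
True
0.021939014797812684
[ 0.10907529 -0.23586554 -0.30342426]
[ 5.083000e-01 -2.794000e-01  1.481999e+02  9.675340e+01 -1.295000e-01]
[ 0.5081 -0.3187 95.8381 66.7561 89.7644]
17.4833 [ 0.51300395 -0.19496656  0.02444557]
```

View pics/c3.png

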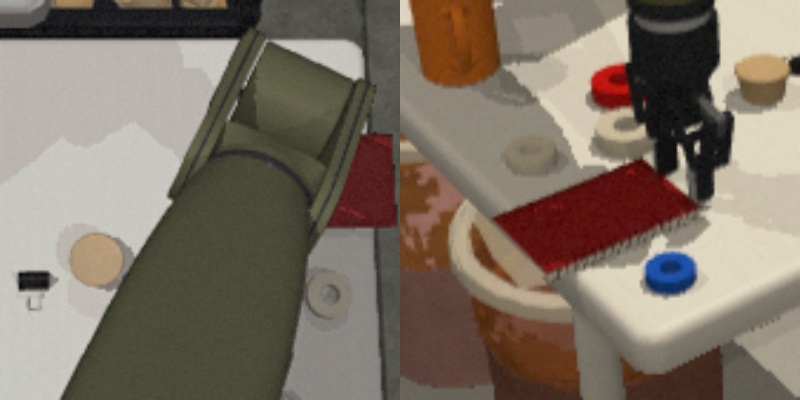

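The pad is square (about 0.1° off) at x≈0.508, and sticks out about 22 mm. The roll and the blue ring are both clear of it. Another 28 mm straight along -y, then I'll back off and check.

```bash
python3 - <<'E'
from h import *
z=manip.observe()["position"][2]
manip.line_to([.513,-.2230,z],velocity=.03)
manip.line_to([.513,-.19,z],velocity=.08)
manip.line_to([.513,-.19,.15],velocity=.2)
manip.move_to([.42,.12,.25],[180,0,90])
im,o=pad("side")
for q in o: print(np.round(q,4))
im2,o=pad("top")
for q in o: print(np.round(q,4))
g=cv2.cvtColor(im2,cv2.COLOR_BGR2GRAY); print(g[160,398:414])
print(manip.observe()["clock"])
cv2.imwrite("pics/c4.png",np.hstack([cv2.resize(im2[110:280,250:450],(400,340)),cv2.resize(im[190:330,130:295],(400,340))]))
E
```

```text
[ 5.077000e-01 -3.076000e-01  1.494519e+02  9.844830e+01  1.431000e-01]
[ 0.3338 -0.1514 58.2528 58.1346 25.6461]
[  0.5069  -0.3081 148.7343  98.3601  -0.1677]
[192 192 193 189 190 186 176 145  56  57  73  79  82  78  81  79]
21.275
```

View pics/c4.png

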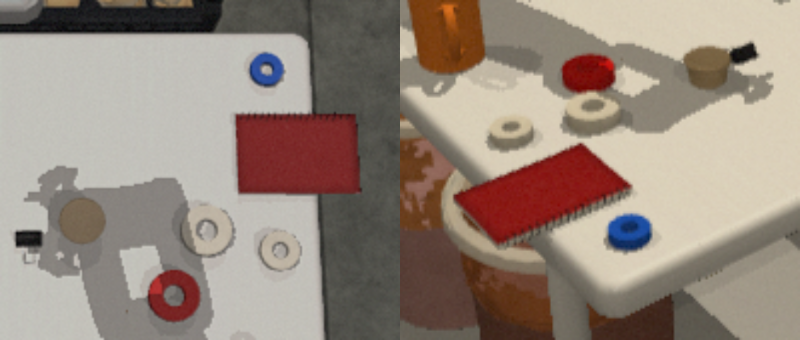

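Both views show the pad square within 0.2°, with its leading end at y≈-0.382, about 51 mm past the edge. The roll lies flat and clear of the pad, and the bystanders haven't moved. Handing in.

```bash
python3 -c "
from bench import ticket
print(ticket.job_done())"
```

```text
the job is handed in; nothing more can be done
None
```

The job is handed in at about 21 s of the 72 s allowed: I pushed the roll aside first, and it lies flat and clear of the pad, which now sticks out about 51 mm over the right-hand edge, square to within 0.2°.

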